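# Stage a panel and hold the chamber's sprung cover just below balance

### The job

Get the exposure chamber ready for a colleague to load: first take the tall metal panel out of the rack, stand it on the bench leaning squarely against the flat face of the angle plate (the face that looks away from the robot), tipped back some 10 to 30 degrees, and let go of it. Then raise the chamber's sprung cover by its bar until it is clearly past its balance point, bring it back and finish while still holding the bar, with the cover still and about five to ten degrees below the balance point, so that it would drop shut if you let go. Leave everything else where it is.

Things in the scene. Friction and masses are not known exactly. Their poses are not given: they have to be found in the camera images.
- long_panel: The tall bare metal panel, 6 thick (its x), 90 wide (its y), 150 tall (its z), 0.2 kg, standing on a narrow end in one of the two slots of the white rack. Origin: centre of its underside edge face; its top edge is 150 above. It can be pinched across its 6 mm thickness from above.
- rack: White plastic rack, fixed, 125 (x) by 110 (y). Two slots, 64 apart, run along its y; slot floor 12 above the bench, slot walls reach 47 above the bench, slot 9 wide: a panel lifts straight up out of it once raised 40. Origin: centre of its underside. It stands either left or right of the chamber.
- angle_plate: Steel angle plate, fixed, on the other side of the chamber from the rack. Its upright is 12 thick, 120 wide (its y) and 85 high; its plain flat face is the plane x=0 of its frame, looks along its +x (away from the robot) and is the face to lean on; foot and ribs lie on the -x side. Origin: on the bench, middle of the foot of that flat face.
- cover (a joint): Angle (rad) of the chamber's sprung cover: 0 shut and level, growing as its front rises, end stop at 1.35. The balance point is at 0.90 (52 degrees): below it the cover falls shut by itself (about 2 N upward at the bar lifts it from shut), above it its spring swings it further open. It moves softly, with damping, and stays nowhere by itself but shut or fully open.
- cover_bar (a point): Middle of the round bar in front of the cover, its centre line: 14 in diameter, 130 clear between its two stalks, running parallel to the hinge; a gap of 38 to the cover's front edge lets a finger in behind it. Its centre is 245 from the hinge line. Cover shut: 111 above the bench and nearest the robot. The point's x axis points from the bar to the hinge in the plane of the cover, y along the bar.
- cover_hinge (a point): Middle of the cover's hinge line, 111 above the bench, at the side of the chamber far from the robot; the bar travels in an upright circle of radius 245 about it. At the balance point the bar is 192 above this point, at 0.77 rad 171 above it. Its axes are those of point cover_bar.
- chamber: Grey open-topped exposure chamber, fixed, 200 (x) by 260 (y) by 105 high, black cover with an amber window on top. Origin: centre of its underside; its +x points from the bar side to the hinge side.
- short_panel: Bystander, leave alone: the short metal panel in the other slot of the rack: 90 wide, 80 tall, 6 thick (mm). Origin at its underside.
- weight: Bystander, leave alone: brass weight with a knob, 36 across, 52 high (mm). Origin at its underside.
- puck: Bystander, leave alone: black rubber disc, 44 across, 16 high (mm). Origin at its underside.
- ring: Bystander, leave alone: steel ring lying flat, 60 across, 12 high (mm). Origin at its underside.
- flask: Bystander, leave alone: upright clear plastic bottle with cap, 60 across, 120 high (mm). Origin at its underside.
- driver: Bystander, leave alone: screwdriver lying flat, about 200 long (mm).
- dish: Bystander, leave alone: shallow glass dish, 80 across, 25 high (mm). Origin at its underside.
- block: Bystander, leave alone: dark steel block, 50 x 35 x 30 high (mm). Origin at its underside.

How it is judged:
On the way, in this order (a step that is already met when the one before it is completed fails the run):
1. the tall panel stands on the bench, leans on the flat face of the angle plate and has been let go (angle between long_panel's own z axis and vertical between 0.12 and 0.65 rad and contact force between long_panel and angle_plate above 0.05 N and height (world z) of long_panel below 0.012 m and x of long_panel in the frame of angle_plate between 0.008 and 0.075 m and y of long_panel in the frame of angle_plate between -0.05 and 0.05 m and angle between the y axis of long_panel and the y axis of angle_plate, either way round below 0.3 rad and linear speed of long_panel below 0.03 m/s and contact force between long_panel and the fingers below 0.02 N), for 0.3 s.
2. the cover has been raised past its balance point (over 0.93 rad) (value of joint cover above 0.93 rad), for 0.1 s.
At the end, for the whole second after the job is handed in: Cover still, held by the fingers at 0.67 to 0.87 rad (balance 0.90); the tall panel, let go, stands on the bench and rests on the angle plate's flat face, tipped 0.12 to 0.65 rad, foot 8 to 75 mm out from the face, within 50 mm of its middle and square within 0.3 rad (all of step 1 and value of joint cover between 0.67 and 0.87 rad and velocity of joint cover between -0.05 and 0.05 rad/s and contact force between the fingers and cover above 0.05 N); the arm keeps its last pose, push and grip.
It fails at once if a bystander is moved more than 30 mm (distance of any of short_panel, weight, puck, ring, flask, driver, dish, block from where it was at the start of the episode above 0.03 m).
It also fails if it takes over 72 s, if anything falls off the work surface, if the arm or the gripper's body presses on something with over 40 N, if the wrist force passes 120 N, or if a joint passes its speed limit or range.

### The arm

A 7-joint arm with a two-finger parallel gripper is mounted at the origin on the work surface. World frame = base frame: x ahead of the robot, y to its left, z up, the work surface at z = 0. Lengths are in m, angles in rad, forces in N, time in s.
With the tool pointing down it reaches from about 0.4 to 0.85 m from the base axis. Payload 10.4 kg.
Tool frame: the origin (TCP) lies on the centre line of the jaws, within the pads' length; the fingertips stand 14 mm ahead of it and the grasp point (between the pads) lies 5 mm behind it (tip_reach is the z of the fingertips in the tool frame, in m); z points along the fingers, x is the direction in which the jaws open and shut, and the axes are right-handed (so a half turn about z gives the same grasp; the last joint's range is limited). The gripper opens to 87 mm and grips with 3 to 60 N. Pads are 19 mm wide; open, the fingers measure 117 mm over their backs; the gripper's body (75 mm by 190 mm) begins 51 mm behind the grasp point.
Start: joints at [-1.265, 0.332, -0.065, 1.46, 0.022, 1.35, -0.088], TCP at [0.202, 0.592, 0.237] pointing down, gripper open.
Joint ranges: [-2.6, 2.6], [-0.5, 2.12], [-1.47, 1.34], [0.16, 2.42], [-1.27, 4.41], [0.06, 2.06], [-2.6, 2.6]. Speed limits (rad/s): [2.22, 2.22, 2.79, 2.79, 3.14, 3.14, 3.14].

### API

Orientations are given as a unit quaternion [x, y, z, w].
In Python, from bench import * gives the robot as it stands.
- The arm moves only by the tool carry_out, never from a script. Its argument "rows" is a list of rows, each a list of 5 numbers: the closure, from -1 (fully open) to 1 (shut), so that 0 is half open, then the shift along the tool's x, y, z in units of 30 mm (1.0 is 30 mm), then the turn about the tool's z in units of 5 degrees (1.0 is 5 degrees). In form: [[jaw, x, y, z, turn], ...]. A call has 1 to 20 rows; each row shifts and turns the pose as measured when the row begins, along the tool's axes as they then stand; what a row does not reach is not made up. A row lasts 1/12 s, in which the tool goes at most 41.7 mm and 7.16 degrees, less where a joint would pass 70% of its speed; a pose out of reach is approached as far as the arm can. A call is refused whole if a number of a shift passes 1 or a number of a turn 1, either way. A call with a gripper value outside its range is refused whole. The fingers move at their own pace and stop on an object; "force" is the grip in N (left out, the last holds). Time passes only in rows, so rows that do not move let the fingers close. It gives the time, the measured TCP pose, the force and the opening at its end, in the units of the state.
- read_state(): the state, without advancing time (a new reading comes with each control period).
- camera(name): name is "scene" or "top" or "wrist"; returns the picture (384x512x3 uint8, blue, green, red); there is no depth.
- camera_info(name): a dict with "fx", "fy", "cx", "cy" (pixels), "extrinsics" (4x4, takes a point from camera to world coordinates); the wrist camera has in their place "tool_from_camera" (4x4, takes a point from camera to tool coordinates, whose origin is the TCP and whose axes are the tool frame's). Camera axes: x right, y down, z forward; pixel columns grow to the right and rows downward; lengths in m; the calibration is good to about 2 mm. A picture is of the moment at which its call begins: read the wrist's pose just before it. camera_info takes no time and is no camera call.
- close_job(): hands the job in, once; it reports no verdict.
Trained networks look in the newest picture that a camera, given by its name, has taken for a name from the list of things; names that differ only in an ending like _2 or _b are one class to them, and where a whole thing is asked for, a point or a joint stands for the part that bears it (a point fixed in the world has none). Each returns a list of dicts, best first, with "conf" (0 to 1); they miss things now and then, are a little off and sometimes report something else, mostly with a low value. They report only what shows in the picture. A call takes as long as a camera call.
- recognise(query, camera): "box" ([centre column, centre row, width, height] in pixels, round what is visible of it).
- silhouettes(query, camera): "mask" (384x512 bool, what is visible of it) and "box" ([centre column, centre row, width, height] in pixels, round what is visible of it).
- pinpoint(query, camera): "xy" ([column, row] in pixels: a listed point, or the origin of a listed thing).
The state is a dict: "time": time; "joint_positions": joint angles; "joint_vel": joint speeds; "joint_torque": joint torques, N m; "ee_pos": TCP position; "eef_rot": TCP orientation; "ft_force": force on the tool from outside, world axes, zero at the start; "torque": the same for the moment, N m; "width": finger opening in m.
Only numpy, scipy, OpenCV 4.12 (cv2) and the standard library are available. Lean on these libraries where they do the work, as an engineer would, in place of code of your own. Each camera call takes 0.05 s, during which the arm holds its last target. There are 200 camera calls.

## Working session

There is one attempt and no reset: what is moved stays moved. The work goes in short steps, Python scripts to look and compute and a tool call to move; the robot and the scene stay as the last step left them, time stands still between calls to the robot, and variables do not carry over. Pictures are saved under pics/ and viewed, about 8 in all and at most 12, crops included, and the job is handed in when it is done.

Besides the shell and the picture viewer there is one more tool, called after "Call:" by a JSON object that holds its "fn" and its "kwargs", one argument or row to a line. carry_out: Moves the arm, as the interface text tells. Its arguments: {"type":"object","properties":{"rows":{"type":"array","items":{"type":"array","items":{"type":"number"}}},"force":{"type":"number"}},"required":["rows"]}

```bash
ls; mkdir -p pics
cat > h.py <<'E'
from bench import *
import numpy as np, cv2
from scipy.spatial.transform import Rotation as R
def ray(cam,uv,ext=None):
    i=camera_info(cam)
    if ext is None: ext=i["extrinsics"]
    ext=np.array(ext); d=np.array([(uv[0]-i["cx"])/i["fx"],(uv[1]-i["cy"])/i["fy"],1])
    return ext[:3,3],ext[:3,:3]@d
def atz(cam,uv,z,ext=None):
    o,d=ray(cam,uv,ext); return o+d*(z-o[2])/d[2]
def proj(cam,P,ext=None):
    i=camera_info(cam); ext=np.array(i["extrinsics"] if ext is None else ext)
    p=np.linalg.inv(ext)@np.append(P,1); return [i["fx"]*p[0]/p[2]+i["cx"],i["fy"]*p[1]/p[2]+i["cy"]]
def wext():
    s=read_state(); T=np.eye(4); T[:3,:3]=R.from_quat(s["eef_rot"]).as_matrix(); T[:3,3]=s["ee_pos"]
    return T@np.array(camera_info("wrist")["tool_from_camera"])
E
python3 - <<'E'
from h import *
np.set_printoptions(precision=3,suppress=True)
s=read_state(); print(s)
a=camera("scene");b=camera("top")
cv2.imwrite("pics/s0.png",a);cv2.imwrite("pics/t0.png",b)
for c in("scene","top"):print(c,camera_info(c))
for q in["long_panel","rack","angle_plate","cover_bar","cover_hinge","chamber","short_panel"]:
  for c in("top","scene"):
    print(q,c,[(np.round(r["xy"],1),round(r["conf"],2)) for r in pinpoint(q,c)[:2]],[(np.round(r["box"],0),round(r["conf"],2)) for r in recognise(q,c)[:2]])
E
```

```text
pics
{'time': 0.0, 'joint_positions': array([-1.265,  0.333, -0.065,  1.461,  0.022,  1.35 , -0.089]), 'joint_vel': array([ 0.001,  0.001,  0.   , -0.002,  0.   ,  0.001,  0.   ]), 'joint_torque': array([  0.   , -62.326,   0.025, -38.991,  -0.061,   0.04 ,   0.   ]), 'ee_pos': array([0.202, 0.591, 0.236]), 'eef_rot': array([ 0.813,  0.582, -0.001,  0.   ]), 'ft_force': array([ 0.079,  0.713, -0.1  ]), 'torque': array([-0.04 , -0.026, -0.035]), 'width': 0.08676014266976015}
scene {'fx': 477.74527914047167, 'fy': 477.74527914047167, 'cx': 245.57674655223155, 'cy': 186.49779939912878, 'extrinsics': array([[ 0.414,  0.728, -0.546,  1.176],
       [ 0.91 , -0.327,  0.255, -0.363],
       [ 0.007, -0.602, -0.798,  1.076],
       [ 0.   ,  0.   ,  0.   ,  1.   ]])}
top {'fx': 382.5616442656332, 'fy': 382.5616442656332, 'cx': 256.3825120639323, 'cy': 189.17640398320574, 'extrinsics': array([[-0.015, -0.996,  0.091,  0.413],
       [-1.   ,  0.014, -0.008, -0.04 ],
       [ 0.007, -0.091, -0.996,  1.062],
       [ 0.   ,  0.   ,  0.   ,  1.   ]])}
long_panel top [(array([117.7, 204.6]), 0.95
[... 835 characters left out ...]
]), 0.65)] [(array([292., 195., 122.,  96.]), 0.92)]
cover_hinge top [(array([234.2, 118.6]), 0.76)] [(array([224., 165., 121., 109.]), 0.7)]
cover_hinge scene [(array([299.9, 231.3]), 0.94)] [(array([291., 194., 118.,  90.]), 0.7), (array([131., 314.,  24.,  80.]), 0.4)]
chamber top [(array([227.9, 158.6]), 0.57)] [(array([226., 161., 118., 117.]), 0.57)]
chamber scene [(array([287.3, 220. ]), 0.58)] [(array([292., 205., 120., 116.]), 0.62)]
short_panel top [(array([123.7, 226.2]), 0.48)] [(array([350., 129.,  19.,  24.]), 0.67), (array([120., 227.,  42.,  14.]), 0.49)]
short_panel scene [(array([356.2, 151.6]), 0.59), (array([339.3, 139.3]), 0.47)] [(array([345., 127.,  23.,  22.]), 0.78)]
```

Run:
```python
import cv2,numpy as np
a=cv2.imread("pics/s0.png");b=cv2.imread("pics/t0.png")
cv2.imwrite("pics/t1.png",cv2.resize(b[80:290,60:440],None,fx=2.1,fy=2.1,interpolation=3))
cv2.imwrite("pics/s1.png",cv2.resize(a[80:380,60:450],None,fx=2,fy=2,interpolation=3))
```

```text
(no output)
```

View pics/t1.png

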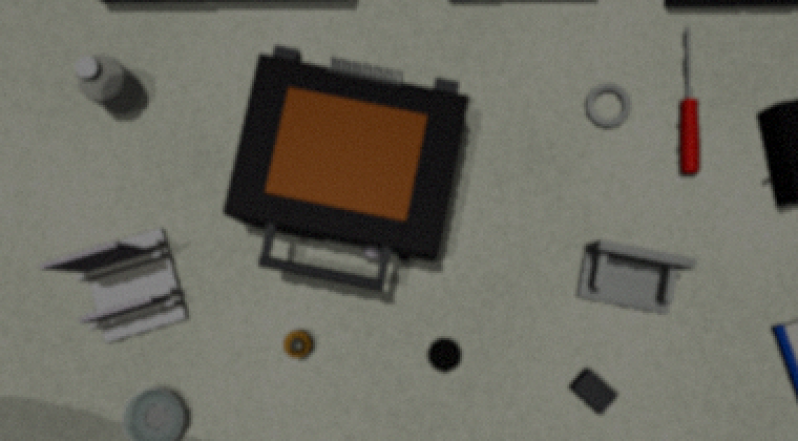

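View pics/s1.png

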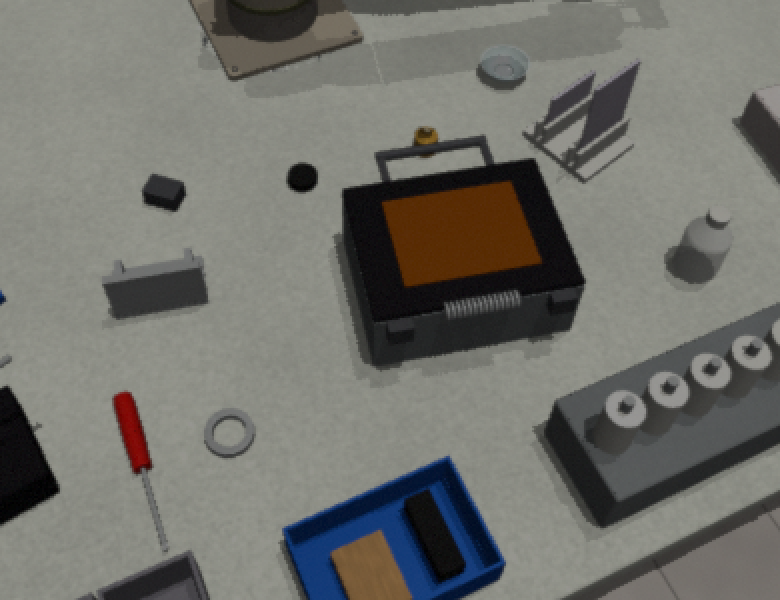

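The top view shows the rack at crop (130,285), with the tall panel in its far slot. The chamber is in the middle with its bar at (325,277), and the angle plate's flat face, looking up and away from the robot, runs from (590,243) to (693,263). The scene view agrees.

Run:
```python
from h import *
np.set_printoptions(precision=3,suppress=True)
T=lambda u,v:(60+u/2.1,80+v/2.1); S=lambda u,v:(60+u/2,80+v/2)
for n,uvt,uvs,z in[("lp",(117.7,204.6),(360.6,153.6),.012),("rack",(119.7,214.6),(345.5,150.9),0),("ap",(358.5,199.4),(139.1,237.1),0),("bar",(211.3,210.4),(273.9,154.7),.111),("hinge",(234.2,118.6),(299.9,231.3),.111),("chamber",(227.9,158.6),(287.3,220),0)]:
  print(n,atz("top",uvt,z),atz("scene",uvs,z))
print("plate top edge", atz("top",T(590,242),.085),atz("top",T(694,262),.085), "scene",atz("scene",S(106,281),.085),atz("scene",S(204,262),.085),"base",atz("scene",S(115,317),0),atz("scene",S(207,293),0))
print("panel top", atz("top",T(42,267),.162),"scene",atz("scene",S(638,62),.162))
print("cover corners",[atz("top",T(*p),.111) for p in((262,55),(468,96),(440,258),(226,214),(262,263),(388,288))])
for n,p,z in(("weight",T(298,344),.03),("puck",T(444,354),.01),("flask",T(90,68),.12),("block",T(593,391),.03),("dish",T(157,417),.02),("ring",T(608,106),.01)): print(n,atz("top",p,z))
```

```text
lp [0.471 0.331 0.012] [0.477 0.336 0.012]
rack [0.444 0.33  0.   ] [0.442 0.309 0.   ]
ap [ 0.477 -0.333  0.   ] [ 0.477 -0.341  0.   ]
bar [0.448 0.064 0.111] [0.451 0.058 0.111]
hinge [0.68  0.005 0.111] [0.69  0.007 0.111]
chamber [0.597 0.029 0.   ] [0.589 0.036 0.   ]
plate top edge [ 0.483 -0.265  0.085] [ 0.457 -0.392  0.085] scene [ 0.461 -0.388  0.085] [ 0.483 -0.269  0.085] base [ 0.458 -0.394  0.   ] [ 0.472 -0.273  0.   ]
panel top [0.458 0.366 0.162] scene [0.466 0.368 0.162]
cover corners [array([0.714, 0.131, 0.111]), array([ 0.66 , -0.118,  0.111]), array([ 0.465, -0.081,  0.111]), array([0.521, 0.173, 0.111]), array([0.462, 0.13 , 0.111]), array([ 0.43 , -0.019,  0.111])]
weight [0.362 0.099 0.03 ]
puck [ 0.345 -0.088  0.01 ]
flask [0.697 0.334 0.12 ]
block [ 0.297 -0.275  0.03 ]
dish [0.272 0.279 0.02 ]
ring [ 0.67  -0.313  0.01 ]
```

Call:
{"fn": "carry_out", "kwargs": {
  "rows": [
    [-1, -0.44, 0.95, -0.12, 0],
    [-1, -0.44, 0.95, -0.12, 0],
    [-1, -0.44, 0.95, -0.12, 0],
    [-1, -0.44, 0.95, -0.12, 0],
    [-1, -0.44, 0.95, -0.12, 0],
    [-1, -0.44, 0.95, -0.12, 0],
    [-1, -0.44, 0.95, -0.12, 0],
    [-1, -0.44, 0.95, -0.12, 0],
    [-1, -0.44, 0.95, -0.12, 0],
    [-1, 0, 0, 0, 1],
    [-1, 0, 0, 0, 1],
    [-1, 0, 0, 0, 1],
    [-1, 0, 0, 0, 1],
    [-1, 0, 0, 0, 1],
    [-1, 0, 0, 0, 1],
    [-1, 0, 0, 0, 1],
    [-1, 0, 0, 0, 1],
    [-1, 0, 0, 0, 1],
    [-1, 0, 0, 0, 1],
    [-1, 0, 0, 0, 1]
  ]
}}

```text
time: 3.17
ee_pos: [0.4162, 0.3852, 0.2708]
eef_rot: [0.993, 0.12, 0.001, -0.001]
ft_force: [0.3, -0.1, 0.1]
width: 0.087
```

Run:
```python
from h import *
np.set_printoptions(precision=3,suppress=True)
s=read_state();print(s["time"],s["ee_pos"],R.from_quat(s["eef_rot"]).as_matrix()[:,0],s["width"])
E_=wext();w=camera("wrist");cv2.imwrite("pics/w1.png",w);print(E_)
print([(r["box"],r["conf"]) for r in silhouettes("long_panel","wrist")[:2]],proj("wrist",[.474,.333,.162],E_))
m=silhouettes("long_panel","wrist")
if m:
  c=cv2.findContours(m[0]["mask"].astype(np.uint8),0,2)[0];c=max(c,key=cv2.contourArea);print(cv2.approxPolyDP(c,3,True)[:,0].tolist())
```

```text
3.1667 [0.416 0.385 0.271] [0.971 0.237 0.002] 0.08703686411567867
[[ 0.971  0.229  0.063  0.399]
 [ 0.238 -0.938 -0.252  0.454]
 [ 0.002  0.26  -0.966  0.42 ]
 [ 0.     0.     0.     1.   ]]
[([290.1, 238.9, 21.0, 119.8], 0.83)] [np.float64(295.79255168762745), np.float64(255.4334159508623)]
[[280, 180], [280, 245], [296, 245], [297, 216]]
```

View pics/w1.png

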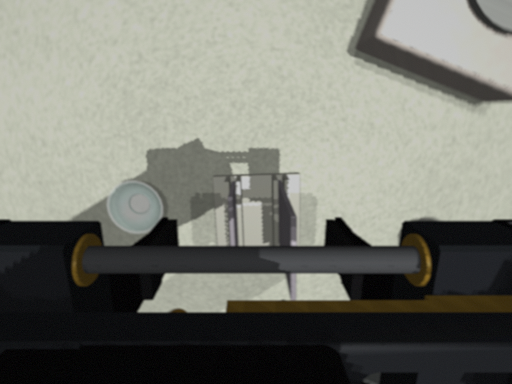

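Run:
```python
from h import *
E_=wext()
for yaw in(.24,.28):
  x=np.array([np.cos(yaw),np.sin(yaw),0]);y=np.array([-np.sin(yaw),np.cos(yaw),0]);c=np.array([.474,.333,0])
  P=lambda a,b,z:np.round(proj("wrist",c+a*x+b*y+[0,0,z],E_),0).tolist()
  print(yaw,"panel top",P(0,.045,.162),P(0,-.045,.162),"bot",P(0,.045,.012),"rack",P(.0305,.055,.047),P(-.0945,.055,.047),P(.0305,-.055,.047),"wall ends",P(0,.055,.047),P(-.064,.055,.047),P(-.064,-.055,.047))
b=cv2.imread("pics/w1.png");cv2.imwrite("pics/w1c.png",cv2.resize(b[165:310,200:320],None,fx=4,fy=4,interpolation=2))
```

```text
0.24 panel top [298.0, 212.0] [293.0, 296.0] bot [281.0, 177.0] rack [308.0, 175.0] [211.0, 174.0] [303.0, 252.0] wall ends [284.0, 175.0] [235.0, 175.0] [235.0, 252.0]
0.28 panel top [296.0, 212.0] [295.0, 296.0] bot [280.0, 177.0] rack [306.0, 174.0] [210.0, 177.0] [305.0, 252.0] wall ends [283.0, 175.0] [233.0, 176.0] [237.0, 254.0]
```

View pics/w1c.png

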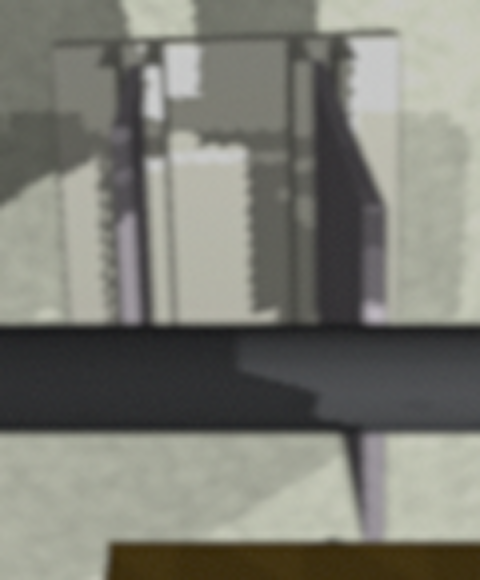

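Refined from this crop: the panel's top edge runs from (293,216) to (293,300), which gives a centre near (0.472, 0.328) and yaw about 0.29. I move above it, descend and grip lightly.

Call:
{"fn": "carry_out", "kwargs": {
  "rows": [
    [-1, 0.45, 0.76, 0, -0.57],
    [-1, 0.45, 0.76, 0, 0],
    [-1, 0.45, 0.76, 0, 0],
    [-1, 0, 0, 0.7, 0],
    [-1, 0, 0, 0.7, 0],
    [-1, 0, 0, 0.7, 0],
    [-1, 0, 0, 0.7, 0]
  ]
}}

```text
time: 3.9
ee_pos: [0.4792, 0.331, 0.1896]
eef_rot: [0.987, 0.163, 0.005, -0.004]
ft_force: [0.7, 0.2, 0.0]
width: 0.087
```

Run:
```python
from h import *
np.set_printoptions(precision=4,suppress=True)
s=read_state();x=R.from_quat(s["eef_rot"]).as_matrix()[:,0];print(s["ee_pos"],np.arctan2(x[1],x[0]),s["ft_force"])
d=np.array([.472,.328])-s["ee_pos"][:2];print(d@x[:2],d@[x[1],-x[0]])
```

```text
[0.4792 0.331  0.1896] 0.32760541387479153 [0.7331 0.1539 0.0239]
-0.007772854393476897 0.0005340499223425699
```

Call:
{"fn": "carry_out", "kwargs": {
  "rows": [
    [-1, -0.26, 0, 0.5, 0.43],
    [-1, 0, 0, 0.5, 0],
    [-1, 0, 0, 0.3, 0],
    [-1, 0, 0, 0, 0]
  ]
}}

```text
time: 4.23
ee_pos: [0.4703, 0.3268, 0.1441]
eef_rot: [0.989, 0.15, 0.003, -0.002]
ft_force: [-0.3, 0.2, -0.5]
width: 0.0873
```

Run:
```python
from h import *
np.set_printoptions(precision=4,suppress=True)
s=read_state();x=R.from_quat(s["eef_rot"]).as_matrix()[:,0];print(s["ee_pos"],np.arctan2(x[1],x[0]),s["ft_force"])
d=np.array([.472,.328])-s["ee_pos"][:2];print(d@x[:2],d@[x[1],-x[0]])
w=camera("wrist");cv2.imwrite("pics/w2.png",cv2.resize(w[150:384],None,fx=1.5,fy=1.5))
E_=wext();print(proj("wrist",[.472-.045*-.286,.328-.045*.958,.162],E_),proj("wrist",[.472+.045*-.286,.328+.045*.958,.162],E_))
```

```text
[0.4703 0.3268 0.1441] 0.30129699951694633 [-0.338   0.2417 -0.5235]
0.001987235939247296 -0.0006036652036095504
[np.float64(252.6852688242213), np.float64(333.4152462123277)] [np.float64(255.26204748133873), np.float64(168.15974165535675)]
```

View pics/w2.png

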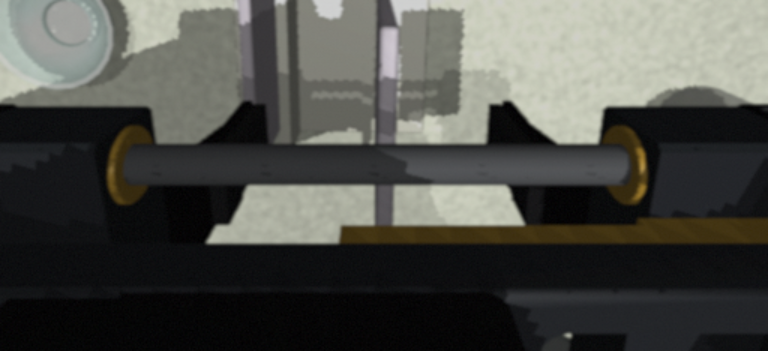

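The panel's top edge sits about 3–4 mm to the +x side of mid-jaw: column 387 against the finger middle at 377. I shift by that much, grip, and lift.

Call:
{"fn": "carry_out", "kwargs": {
  "rows": [
    [-1, 0.13, 0, 0.1, 0],
    [0, 0, 0, 0, 0],
    [1, 0, 0, 0, 0],
    [1, 0, 0, 0, 0],
    [1, 0, 0, 0, 0],
    [1, 0, 0, 0, 0],
    [1, 0, 0, 0, 0],
    [1, 0, 0, 0, 0]
  ],
  "force": 20
}}

```text
time: 4.95
ee_pos: [0.4773, 0.3302, 0.1467]
eef_rot: [0.988, 0.152, 0.006, -0.004]
ft_force: [-1.0, 0.2, 0.2]
width: 0.0478
```

Call:
{"fn": "carry_out", "kwargs": {
  "rows": [
    [1, 0, 0, 0, 0],
    [1, 0, 0, 0, 0],
    [1, 0, 0, 0, 0],
    [1, 0, 0, 0, 0],
    [1, 0, 0, 0, 0],
    [1, 0, 0, 0, 0],
    [1, 0, 0, 0, 0],
    [1, 0, 0, 0, 0]
  ]
}}

```text
time: 5.62
ee_pos: [0.4763, 0.3299, 0.1468]
eef_rot: [0.988, 0.152, 0.005, -0.004]
ft_force: [-2.2, -0.2, 3.1]
width: 0.0065
```

Call:
{"fn": "carry_out", "kwargs": {
  "rows": [
    [1, 0, 0, -0.4, 0],
    [1, 0, 0, -0.6, 0],
    [1, 0, 0, -0.8, 0],
    [1, 0, 0, -0.8, 0],
    [1, 0, 0, -0.8, 0],
    [1, 0, 0, -0.8, 0],
    [1, 0, 0, -0.8, 0],
    [1, 0, 0, 0, 0]
  ]
}}

```text
time: 6.28
ee_pos: [0.4736, 0.3265, 0.3047]
eef_rot: [0.988, 0.152, 0.003, -0.002]
ft_force: [0.0, -0.2, -0.8]
width: 0.0057
```

Call:
{"fn": "carry_out", "kwargs": {
  "rows": [
    [1, -0.1, 0.5, 0, 0],
    [1, -0.2, 0.9, 0, 0],
    [1, -0.2, 0.9, 0, 0],
    [1, -0.2, 0.9, 0, 0],
    [1, -0.2, 0.9, 0, 0],
    [1, -0.2, 0.9, 0, 0],
    [1, -0.2, 0.9, 0, 0],
    [1, -0.2, 0.9, 0, 0],
    [1, -0.2, 0.9, 0, 0],
    [1, -0.2, 0.9, 0, 0],
    [1, -0.2, 0.9, 0, 0],
    [1, -0.2, 0.9, 0, 0],
    [1, -0.2, 0.9, 0, 0],
    [1, -0.2, 0.9, 0, 0],
    [1, -0.2, 0.9, 0, 0],
    [1, 0, 0, 0, 1],
    [1, 0, 0, 0, 1],
    [1, 0, 0, 0, 1],
    [1, 0, 0, 0, 1],
    [1, 0, 0, 0, 1]
  ]
}}

```text
time: 7.95
ee_pos: [0.4988, -0.1112, 0.2942]
eef_rot: [0.997, -0.079, -0.002, -0.001]
ft_force: [0.0, 0.1, -2.2]
width: 0.0059
```

```bash
cat > st.py <<'E'
from h import *
import sys
np.set_printoptions(precision=4,suppress=True)
s=read_state();x=R.from_quat(s["eef_rot"]).as_matrix()[:,0];yaw=np.arctan2(x[1],x[0]);print(s["time"],s["ee_pos"],"yaw",yaw,s["ft_force"],s["width"],"j",s["joint_positions"])
if len(sys.argv)>2:
  d=np.array([float(a) for a in sys.argv[1:4]])-s["ee_pos"];print("units xyz",d[:2]@x[:2]/.03,d[:2]@[x[1],-x[0]]/.03,-d[2]/.03,"turn",-np.degrees(float(sys.argv[4])-yaw)/5)
E
python3 st.py .531 -.342 .30 -.2
```

```text
7.95 [ 0.4988 -0.1112  0.2942] yaw -0.15757887333380058 [ 0.0294  0.0862 -2.1761] 0.005884651717144075 j [-0.4726  0.0388  0.6293  1.6929 -0.0254  1.4207  0.0026]
units xyz 2.2676993274442574 7.429268718796463 -0.19193544172881327 turn 0.4861103040326199
```

Call:
{"fn": "carry_out", "kwargs": {
  "rows": [
    [1, 0.28, 0.9, 0, 0.4],
    [1, 0.28, 0.9, 0, 0],
    [1, 0.28, 0.9, 0, 0],
    [1, 0.28, 0.9, 0, 0],
    [1, 0.28, 0.9, 0, 0],
    [1, 0.28, 0.9, 0, 0],
    [1, 0.28, 0.9, 0, 0],
    [1, 0.28, 0.9, 0, 0],
    [1, 0, 0, 0, 0]
  ]
}}

```text
time: 8.7
ee_pos: [0.5165, -0.3478, 0.2876]
eef_rot: [0.995, -0.099, -0.005, -0.002]
ft_force: [-1.0, -1.1, -2.8]
width: 0.0062
```

```bash
python3 st.py .531 -.342 .30 -.2
python3 - <<'E'
from h import *
E_=wext();w=camera("wrist");a=camera("scene")
c=np.array([.472,-.331,0]);yw=-.2;x=np.array([np.cos(yw),np.sin(yw),0]);y=np.array([-np.sin(yw),np.cos(yw),0])
for im,n,e in((w,"wrist",E_),(a,"scene",None)):
  P=[proj(n,c+b*y+[0,0,z],e) for b,z in((-.06,0),(.06,0),(.06,.085),(-.06,.085))];print(n,np.round(P).tolist())
cv2.imwrite("pics/c3.png",np.hstack([cv2.resize(a[100:300,90:240],None,fx=2.5,fy=2.5,interpolation=2),cv2.resize(w[84:384,100:350],(400,500))]))
E
```

```text
8.7 [ 0.5165 -0.3478  0.2876] yaw -0.19792345803258812 [-1.0307 -1.1443 -2.844 ] 0.006242083916707958 j [-0.0639  0.3813  0.789   1.4128 -0.2666  1.4682  0.5208]
units xyz 0.43536850531505317 -0.2857705591704493 -0.4132858726257386 turn 0.02379541814289874
wrist [[222.0, 193.0], [220.0, 113.0], [212.0, 113.0], [215.0, 211.0]]
scene [[119.0, 238.0], [165.0, 230.0], [161.0, 212.0], [112.0, 221.0]]
```

View pics/c3.png

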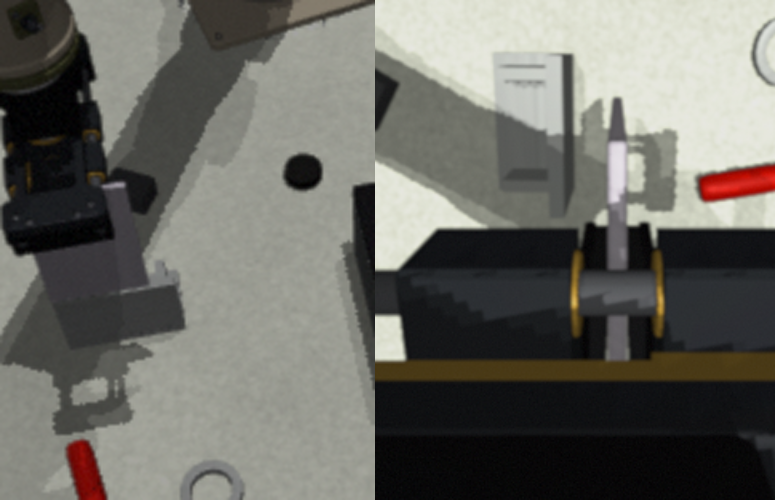

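Run:
```python
import cv2
c=cv2.imread("pics/c3.png",0)[:,375:]
for v in(70,100,130,160,180,195,205):print(v,list(zip(range(160,206,3),c[v,160:206:3])) if v==70 else c[v,160:206:3].tolist())
```

```text
70 [(160, np.uint8(204)), (163, np.uint8(203)), (166, np.uint8(204)), (169, np.uint8(203)), (172, np.uint8(203)), (175, np.uint8(202)), (178, np.uint8(203)), (181, np.uint8(205)), (184, np.uint8(200)), (187, np.uint8(129)), (190, np.uint8(66)), (193, np.uint8(64)), (196, np.uint8(89)), (199, np.uint8(170)), (202, np.uint8(200)), (205, np.uint8(199))]
100 [194, 199, 203, 200, 199, 200, 200, 202, 198, 142, 73, 64, 82, 165, 203, 200]
130 [110, 128, 136, 135, 174, 199, 198, 200, 198, 159, 79, 62, 73, 154, 196, 177]
160 [90, 90, 92, 92, 90, 90, 91, 91, 91, 82, 61, 58, 60, 85, 108, 108]
180 [77, 77, 77, 77, 81, 88, 90, 90, 91, 83, 64, 57, 60, 84, 107, 106]
195 [108, 107, 109, 109, 104, 92, 89, 90, 91, 85, 65, 60, 81, 106, 105, 109]
205 [110, 112, 109, 107, 104, 92, 90, 90, 90, 85, 67, 85, 108, 108, 108, 110]
```

Call:
{"fn": "carry_out", "kwargs": {
  "rows": [
    [1, -0.2, -0.15, 0, 0],
    [1, -0.2, -0.15, 0.3, 0],
    [1, 0, 0, 0.8, 0],
    [1, 0, 0, 0.8, 0],
    [1, 0, 0, 0.8, 0],
    [1, 0, 0, 0.8, 0],
    [1, 0, 0, 0.6, 0],
    [1, 0, 0, 0, 0]
  ]
}}

```text
time: 9.47
ee_pos: [0.5056, -0.3186, 0.1616]
eef_rot: [0.996, -0.091, -0.003, -0.007]
ft_force: [-0.5, 0.3, -3.4]
width: 0.0061
```

```bash
python3 st.py .507 -.341 .135 -.2
```

```text
9.4667 [ 0.5056 -0.3186  0.1616] yaw -0.1820506199372711 [-0.5028  0.3376 -3.4304] 0.006122596556415739 j [-0.0978  0.3997  0.7476  1.657  -0.2963  1.2105  0.5373]
units xyz 0.17991170633796966 0.7244801493300927 0.8874392661762663 turn 0.2056847444941264
```

Call:
{"fn": "carry_out", "kwargs": {
  "rows": [
    [1, 0.1, 0.35, 0.2, 0.2],
    [1, 0.08, 0.25, 0.2, 0],
    [1, 0, 0.1, 0.15, 0],
    [1, 0, 0, 0, 0]
  ]
}}

```text
time: 9.8
ee_pos: [0.5082, -0.3385, 0.1465]
eef_rot: [0.995, -0.098, -0.001, -0.007]
ft_force: [-0.6, -0.2, -3.4]
width: 0.0063
```

```bash
python3 st.py .507 -.341 .135 -.2
```

```text
9.8 [ 0.5082 -0.3385  0.1465] yaw -0.19567583606938424 [-0.5545 -0.2071 -3.3696] 0.006345683088894983 j [-0.0516  0.4457  0.7405  1.6384 -0.3303  1.1935  0.5709]
units xyz -0.024454578675982316 0.08960362767787156 0.384279079048235 turn 0.04955126862939692
```

Call:
{"fn": "carry_out", "kwargs": {
  "rows": [
    [1, 0, 0.05, 0.12, 0],
    [1, 0, 0, 0.12, 0],
    [1, 0, 0, 0.1, 0],
    [1, 0, 0, 0.08, 0],
    [1, 0, 0, 0, 0]
  ]
}}

```text
time: 10.22
ee_pos: [0.5088, -0.3416, 0.1353]
eef_rot: [0.995, -0.098, 0.001, -0.006]
ft_force: [-0.5, -0.9, -0.6]
width: 0.0053
```

Call:
{"fn": "carry_out", "kwargs": {
  "rows": [
    [1, 0, 0, 0.06, 0],
    [1, 0, 0, 0.06, 0],
    [1, 0, 0, 0, 0]
  ]
}}

```text
time: 10.47
ee_pos: [0.5107, -0.3429, 0.1357]
eef_rot: [0.995, -0.098, 0.004, -0.006]
ft_force: [0.6, 0.1, -2.2]
width: 0.0054
```

```bash
python3 st.py .507 -.341 .135 -.2
```

```text
10.4667 [ 0.5107 -0.3429  0.1357] yaw -0.19650014951965378 [ 0.6326  0.1498 -2.2163] 0.005432866640486399 j [-0.0412  0.4594  0.7346  1.646  -0.3438  1.1656  0.5829]
units xyz -0.13393341498869044 -0.03727173023208792 0.021827545793599395 turn 0.04010533229013462
```

Call:
{"fn": "carry_out", "kwargs": {
  "rows": [
    [1, -0.05, 0, 0.15, 0],
    [1, -0.05, 0, 0.15, 0],
    [1, 0, 0, 0.15, 0]
  ]
}}

```text
time: 10.72
ee_pos: [0.5147, -0.3453, 0.1323]
eef_rot: [0.995, -0.097, 0.013, -0.003]
ft_force: [-1.2, 5.1, 30.7]
width: 0.0061
```

```bash
python3 st.py .507 -.341 .135 -.2
python3 - <<'E'
from h import *
a=camera("scene");cv2.imwrite("pics/s4.png",cv2.resize(a[110:280,80:240],None,fx=3.5,fy=3.5,interpolation=2))
print(proj("scene",[.510+.0088,-.343+.044,0]),proj("scene",[.510-.0088,-.343-.044,0]))
E
```

```text
10.7167 [ 0.5147 -0.3453  0.1323] yaw -0.195153525868085 [-1.1592  5.1419 30.7308] 0.00605295458786049 j [-0.0382  0.459   0.7317  1.6535 -0.3525  1.1409  0.5908]
units xyz -0.27819598744367785 -0.09262154476674786 -0.08934362908881074 turn 0.05553650265561205
[np.float64(159.6496139979123), np.float64(243.90346046264)] [np.float64(124.54889889021545), np.float64(250.7442877094319)]
```

View pics/s4.png

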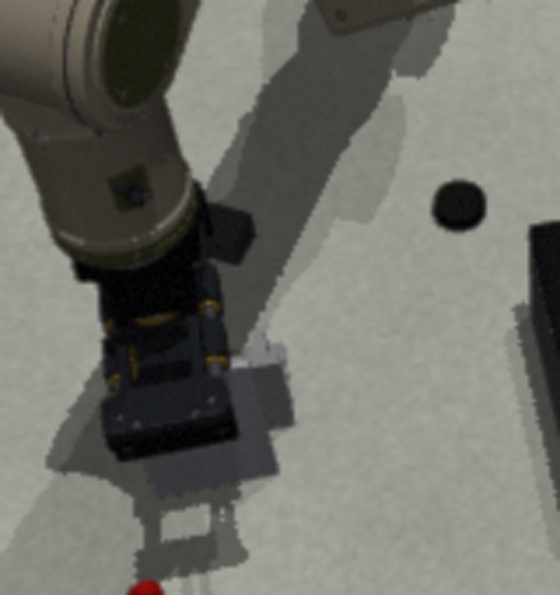

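Call:
{"fn": "carry_out", "kwargs": {
  "rows": [
    [1, 0, 0, -0.05, 0],
    [0.3, 0, 0, 0, 0],
    [0.3, 0, 0, 0, 0],
    [0.3, 0, 0, 0, 0],
    [0.3, 0, 0, 0, 0],
    [0.3, 0, 0, 0, 0]
  ]
}}

```text
time: 11.27
ee_pos: [0.516, -0.3452, 0.1347]
eef_rot: [0.995, -0.097, 0.014, -0.003]
ft_force: [0.1, -0.2, 0.1]
width: 0.0278
```

```bash
python3 st.py .507 -.341 .135 -.2
```

```text
11.2667 [ 0.516  -0.3452  0.1347] yaw -0.19400134916330056 [ 0.0785 -0.2202  0.1389] 0.027781120202322505 j [-0.0391  0.456   0.7316  1.6514 -0.3517  1.1419  0.5899]
units xyz -0.3207352376659572 -0.07968442600208953 -0.011192719065832487 turn 0.06873947514309973
```

Call:
{"fn": "carry_out", "kwargs": {
  "rows": [
    [1, 0, 0, 0, 0],
    [1, 0, 0, 0, 0],
    [1, 0, 0, 0, 0],
    [1, 0, 0, 0, 0],
    [1, 0, 0, 0, 0],
    [1, 0, 0, -0.15, 0],
    [1, 0, 0, -0.15, 0],
    [1, -0.2, 0, 0, 0],
    [1, -0.2, 0, 0, 0],
    [1, 0, 0, 0, 0]
  ]
}}

```text
time: 12.1
ee_pos: [0.5014, -0.3422, 0.1422]
eef_rot: [0.995, -0.097, 0.012, -0.003]
ft_force: [0.0, -0.8, -2.1]
width: 0.0058
```

```bash
python3 st.py .503 -.341 .135 -.2
```

```text
12.1 [ 0.5014 -0.3422  0.1422] yaw -0.19435062321057903 [ 0.0127 -0.8177 -2.1347] 0.005751542560788691 j [-0.0532  0.4204  0.7445  1.6783 -0.3287  1.1483  0.5856]
units xyz 0.04411636650522343 -0.04991518445974343 0.24095477773862878 turn 0.06473708938259792
```

Call:
{"fn": "carry_out", "kwargs": {
  "rows": [
    [1, 0, 0, 0.1, 0],
    [1, 0, 0, 0.1, 0],
    [1, 0, 0, 0.1, 0],
    [1, 0, 0, 0.08, 0]
  ]
}}

```text
time: 12.43
ee_pos: [0.5032, -0.3426, 0.133]
eef_rot: [0.995, -0.097, 0.015, -0.003]
ft_force: [-1.0, 5.7, 33.0]
width: 0.006
```

Call:
{"fn": "carry_out", "kwargs": {
  "rows": [
    [1, 0, 0, -0.06, 0],
    [0.35, 0, 0, 0, 0],
    [0.35, 0, 0, 0, 0],
    [0.35, 0, 0, 0, 0],
    [0.35, 0, 0, 0, 0],
    [0.35, -0.15, 0, 0, 0],
    [0.35, -0.15, 0, 0, 0],
    [0.35, -0.15, 0, 0, 0],
    [0.35, -0.15, 0, 0, 0]
  ]
}}

```text
time: 13.18
ee_pos: [0.4855, -0.3392, 0.1337]
eef_rot: [0.995, -0.096, 0.016, -0.003]
ft_force: [0.4, 0.6, 0.1]
width: 0.0283
```

```bash
python3 st.py .461 -.333 .135 -.2
```

```text
13.1833 [ 0.4855 -0.3392  0.1337] yaw -0.1933455434237223 [0.353  0.5512 0.0653] 0.028344209369134 j [-0.0621  0.3903  0.7501  1.733  -0.3174  1.1121  0.5936]
units xyz -0.8398095557454943 -0.046075211265223084 -0.04484457731487035 turn 0.07625445535475782
```

Call:
{"fn": "carry_out", "kwargs": {
  "rows": [
    [0.35, -0.15, 0, 0, 0],
    [0.35, -0.15, 0, 0, 0],
    [0.35, -0.15, 0, 0, 0],
    [0.35, -0.15, 0, 0, 0],
    [0.35, -0.15, 0, 0, 0],
    [0.35, 0, 0, 0, 0]
  ]
}}

```text
time: 13.68
ee_pos: [0.4591, -0.3343, 0.1329]
eef_rot: [0.995, -0.097, 0.016, -0.003]
ft_force: [-0.9, -0.2, -0.3]
width: 0.0285
```

```bash
python3 st.py .461 -.333 .135 -.2;python3 - <<'E'
from h import *
a=camera("scene");w=camera("wrist");cv2.imwrite("pics/s5.png",np.hstack([cv2.resize(a[150:270,90:210],(420,420),interpolation=2),cv2.resize(w[84:384,150:350],(280,420))]))
E
```

```text
13.6833 [ 0.4591 -0.3343  0.1329] yaw -0.19468880480185177 [-0.919  -0.2111 -0.3418] 0.028497077277727514 j [-0.0801  0.3341  0.7669  1.7973 -0.2843  1.0926  0.592 ]
units xyz 0.05256335489933083 -0.05528036013312341 -0.07066151532033604 turn 0.06086181380480861
```

View pics/s5.png

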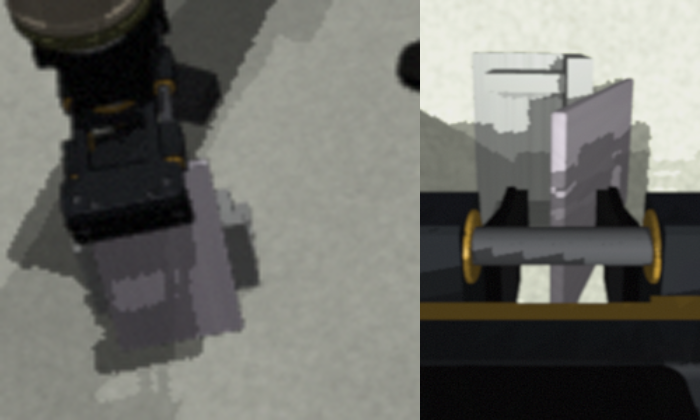

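The panel leans back on the plate and sits free between the open fingers. I open fully and rise.

Call:
{"fn": "carry_out", "kwargs": {
  "rows": [
    [-0.2, 0, 0, 0, 0],
    [-0.2, 0, 0, 0, 0],
    [-0.2, 0, 0, 0, 0],
    [-0.2, 0, 0, -0.2, 0],
    [-0.2, 0, 0, -0.4, 0],
    [-0.2, 0, 0, -0.6, 0],
    [-0.2, 0, 0, -0.6, 0],
    [-0.2, 0, 0, -0.6, 0],
    [-0.2, 0, 0, -0.6, 0],
    [-0.2, 0, 0, -0.6, 0],
    [-0.2, 0, 0, -0.6, 0],
    [-0.2, 0, -0.5, 0, 0],
    [-0.2, 0, -0.9, 0, 0],
    [-0.2, 0, -0.9, 0, 0],
    [-0.2, 0, -0.9, 0, 0],
    [-0.2, 0, -0.9, 0, 0]
  ]
}}

```text
time: 15.12
ee_pos: [0.4782, -0.2199, 0.2794]
eef_rot: [0.994, -0.105, 0.02, 0.001]
ft_force: [0.9, 0.0, 0.1]
width: 0.0521
```

```bash
python3 st.py .43 .06 .2 -.21;python3 - <<'E'
from h import *
a=camera("scene");t=camera("top");cv2.imwrite("pics/s6.png",np.hstack([cv2.resize(a[150:270,90:210],(420,420),interpolation=2),cv2.resize(t[170:240,320:400],(370,420),interpolation=2)]))
print([(r["xy"],r["conf"]) for r in pinpoint("long_panel","scene")[:1]])
c=[atz("scene",r["xy"],0) for r in pinpoint("long_panel","scene")[:1]];print(c)
for q in("weight","puck","ring","flask","dish","block"):
  for cam in("top",): print(q,[atz(cam,r["xy"],0).round(3) for r in pinpoint(q,cam)[:1]])
E
```

```text
15.1167 [ 0.4782 -0.2199  0.2794] yaw -0.21038529562007943 [0.9351 0.0329 0.1212] 0.05207679201653418 j [-0.3409  0.0497  0.7248  1.7185 -0.0438  1.3477  0.1812]
units xyz -3.5175580036945173 -8.780604088470279 2.64554442841987 turn -0.004415162579085585
[([142.1, 246.5], 0.92)]
[array([ 0.50762152, -0.34251234,  0.        ])]
weight [array([0.363, 0.094, 0.   ])]
puck [array([ 0.35 , -0.083,  0.   ])]
ring [array([ 0.679, -0.315,  0.   ])]
flask [array([0.697, 0.339, 0.   ])]
dish [array([0.268, 0.293, 0.   ])]
block []
```

View pics/s6.png

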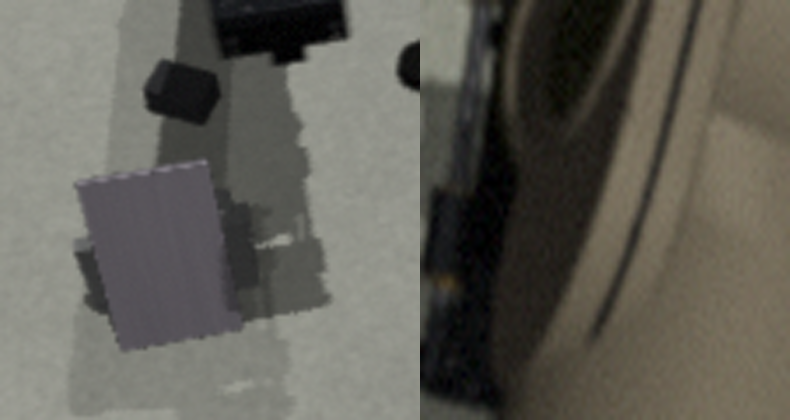

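The panel leans squarely on the plate, with its foot at about (0.508, -0.343), roughly 34 mm out, and the bystanders are where they were. Next I hover over the bar.

Call:
{"fn": "carry_out", "kwargs": {
  "rows": [
    [0.17, -0.29, -0.8, 0, 0],
    [0.17, -0.29, -0.8, 0, 0],
    [0.17, -0.29, -0.8, 0, 0],
    [0.17, -0.29, -0.8, 0, 0],
    [0.17, -0.29, -0.8, 0, 0],
    [0.17, -0.29, -0.8, 0.1, 0],
    [0.17, -0.29, -0.8, 0.1, 0],
    [0.17, -0.29, -0.8, 0.1, 0],
    [0.17, -0.29, -0.7, 0.1, 0],
    [0.17, -0.2, -0.4, 0, 0],
    [0.17, 0, 0, 0, 0],
    [0.17, 0, 0, 0, 0]
  ]
}}

```text
time: 16.62
ee_pos: [0.4416, 0.0186, 0.2618]
eef_rot: [0.993, -0.113, 0.019, 0.003]
ft_force: [-0.6, -1.0, 0.3]
width: 0.0359
```

```bash
python3 st.py .449 .06 .2 -.215;python3 - <<'E'
from h import *
E_=wext();w=camera("wrist");print(proj("wrist",[.449,.06,.111],E_))
yw=-.215;x=np.array([np.cos(yw),np.sin(yw),0]);y=np.array([-np.sin(yw),np.cos(yw),0])
for a,b in((0,.065),(0,-.065),(.045,.07),(.045,-.07),(.045,.13)):print(a,b,np.round(proj("wrist",np.array([.449,.06,.111])+a*x+b*y,E_)))
for q in("cover_bar",):print([(np.round(r["xy"],1),r["conf"],atz("wrist",r["xy"],.111,E_).round(4)) for r in pinpoint(q,"wrist")[:2]])
cv2.imwrite("pics/w7.png",cv2.resize(w,None,fx=1.5,fy=1.5,interpolation=2))
E
```

```text
16.6167 [0.4416 0.0186 0.2618] yaw -0.22660583011528365 [-0.5886 -1.0096  0.3153] 0.03589752023545392 j [-0.584  -0.1507  0.3884  1.9183  0.0763  1.3302 -0.4422]
units xyz -0.0690285634321324 -1.400672908654222 2.0603201304407683 turn -0.13299301667031663
[np.float64(243.0978279837793), np.float64(139.554452494092)]
0 0.065 [242.  70.]
0 -0.065 [244. 201.]
0.045 0.07 [289.  65.]
0.045 -0.07 [286. 205.]
0.045 0.13 [291.  -7.]
[(array([240.2, 136.8]), 0.94, array([0.4468, 0.0633, 0.111 ]))]
```

View pics/w7.png

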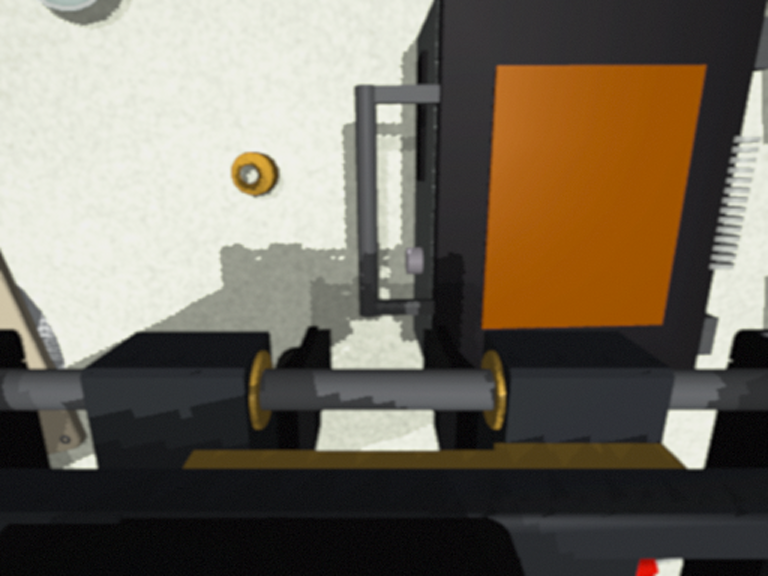

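Call:
{"fn": "carry_out", "kwargs": {
  "rows": [
    [0.17, 0, -0.4, 0, 0],
    [0.17, 0, -0.5, 0.3, 0],
    [0.17, 0, -0.4, 0.5, 0],
    [0.17, 0, -0.1, 0.5, 0],
    [0.17, 0, 0, 0.5, 0],
    [0.17, 0, 0, 0.3, 0],
    [0.17, 0, 0, 0, 0]
  ]
}}

```text
time: 17.3
ee_pos: [0.4571, 0.062, 0.1945]
eef_rot: [0.993, -0.117, 0.02, 0.002]
ft_force: [0.4, -0.6, -1.0]
width: 0.0361
```

```bash
python3 st.py .4505 .061 .114 -.217
```

```text
17.3 [0.4571 0.062  0.1945] yaw -0.23424856914710862 [ 0.3535 -0.5819 -1.0138] 0.03614391858816149 j [-0.6153 -0.0468  0.3612  1.9773  0.0379  1.1735 -0.5024]
units xyz -0.20469192796749602 0.08391548596047992 2.6823201100656404 turn -0.197654042953778
```

Call:
{"fn": "carry_out", "kwargs": {
  "rows": [
    [0.17, -0.15, 0.04, 0.3, -0.2],
    [0.17, -0.1, 0.04, 0.5, 0],
    [0.17, 0, 0, 0.4, 0],
    [0.17, 0, 0, 0.2, 0],
    [0.17, 0, 0, 0, 0]
  ]
}}

```text
time: 17.72
ee_pos: [0.4508, 0.0616, 0.1503]
eef_rot: [0.994, -0.107, 0.02, 0.002]
ft_force: [-1.0, 0.2, 0.6]
width: 0.0359
```

```bash
python3 st.py .4505 .061 .114 -.217;  python3 - <<'E'
from h import *
E_=wext();w=camera("wrist");print(proj("wrist",[.4505,.061,.111],E_))
print([(np.round(r["xy"],1),r["conf"],atz("wrist",r["xy"],.111,E_).round(4)) for r in pinpoint("cover_bar","wrist")[:2]])
cv2.imwrite("pics/w8.png",cv2.resize(w[60:384],None,fx=1.5,fy=1.5,interpolation=2))
E
```

```text
17.7167 [0.4508 0.0616 0.1503] yaw -0.21350216167731642 [-1.0265  0.1642  0.6283] 0.03591371701954987 j [-0.614  -0.0155  0.3644  2.0479  0.0269  1.0719 -0.4754]
units xyz -0.005344568670960186 0.023156254436909378 1.2100195515877632 turn 0.04008227466177759
[np.float64(247.98397258795882), np.float64(219.29288556997673)]
[(array([244.4, 218.6]), 0.73, array([0.4482, 0.062 , 0.111 ]))]
```

View pics/w8.png

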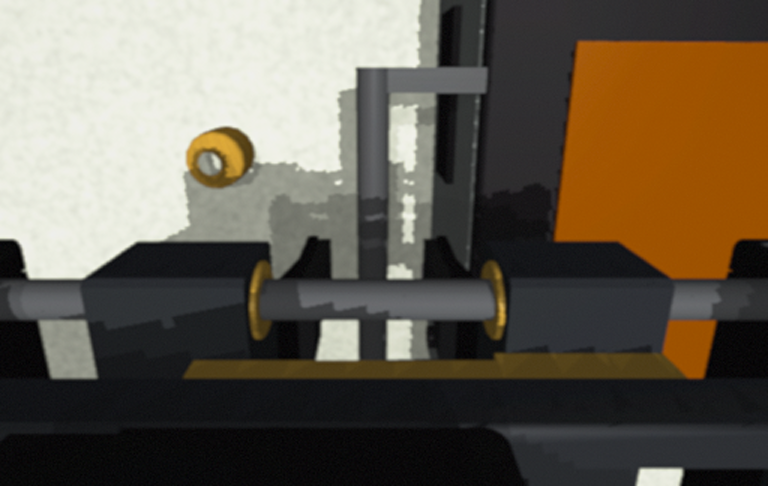

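The bar at column 373 is nearly centred between the fingertips (middle 377), and the gap behind it is clear. I descend along the tool's z and close.

Call:
{"fn": "carry_out", "kwargs": {
  "rows": [
    [0.17, -0.04, 0, 0.3, 0],
    [0.17, 0, 0, 0.4, 0],
    [0.17, 0, 0, 0.3, 0],
    [0.17, 0, 0, 0.12, 0],
    [0.17, 0, 0, 0, 0]
  ]
}}

```text
time: 18.23
ee_pos: [0.4536, 0.0624, 0.1181]
eef_rot: [0.994, -0.107, 0.023, 0.0]
ft_force: [-0.8, 0.7, -0.0]
width: 0.0365
```

```bash
python3 st.py .4505 .061 .114 -.217
```

```text
18.2333 [0.4536 0.0624 0.1181] yaw -0.21372534943831764 [-0.7991  0.7247 -0.0405] 0.0364554385075333 j [-0.6102  0.0289  0.369   2.0822  0.0076  0.9889 -0.4592]
units xyz -0.08935234733155065 0.06763912153829625 0.13671726022735364 turn 0.037524731312908705
```

Call:
{"fn": "carry_out", "kwargs": {
  "rows": [
    [0.17, -0.1, 0, 0.12, 0],
    [1, 0, 0, 0, 0],
    [1, 0, 0, 0, 0],
    [1, 0, 0, 0, 0],
    [1, 0, 0, 0, 0],
    [1, 0, 0, 0, 0],
    [1, 0, 0, 0, 0],
    [1, 0, 0, 0, 0],
    [1, 0, 0, 0, 0]
  ],
  "force": 20
}}

```text
time: 18.98
ee_pos: [0.4507, 0.0634, 0.1151]
eef_rot: [0.994, -0.107, 0.024, 0.0]
ft_force: [-0.4, 1.0, -1.6]
width: 0.0133
```

```bash
python3 st.py .4505 .061 .114 -.217
```

```text
18.9833 [0.4507 0.0634 0.1151] yaw -0.21375489405761533 [-0.3825  0.951  -1.5644] 0.013258939059384729 j [-0.612   0.0263  0.367   2.0919  0.0085  0.9811 -0.4636]
units xyz 0.01110705645981878 0.07816750777909921 0.035548801346697856 turn 0.03718617491429303
```

Call:
{"fn": "carry_out", "kwargs": {
  "rows": [
    [1, 0.02, 0, -0.3, 0],
    [1, 0.05, 0, -0.4, 0],
    [1, 0.07, 0, -0.4, 0],
    [1, 0.09, 0, -0.4, 0],
    [1, 0.11, 0, -0.4, 0]
  ]
}}

```text
time: 19.4
ee_pos: [0.4574, 0.0618, 0.1748]
eef_rot: [0.994, -0.107, 0.023, 0.0]
ft_force: [3.6, 0.8, -4.6]
width: 0.0134
```

```bash
cat > arc.py <<'E'
from h import *
import sys
np.set_printoptions(precision=3,suppress=True)
s=read_state();M=R.from_quat(s["eef_rot"]).as_matrix();p=s["ee_pos"]
ps=-.215;xh=np.array([np.cos(ps),np.sin(ps),0]);c0=np.array([.4507,.0634,.1151]);H=c0+.245*xh
r=p-H;th=np.arctan2(r[2],-(r@xh));rad=np.hypot(r[2],r@xh)
print(s["time"],p,"F",s["ft_force"],"w",s["width"],"th",th,"rad",rad,"lat",r@[-xh[1],xh[0],0],"yaw",np.arctan2(M[1,0],M[0,0]),"tilt",M[:,2])
n=int(sys.argv[2]);q=p
for t in np.linspace(th,float(sys.argv[1]),n+1)[1:]:
  g=H-.245*np.cos(t)*xh+[0,0,.245*np.sin(t)];print(np.round(M.T@(g-q)/.03,2));q=g
E
python3 arc.py .6 7
```

```text
19.4 [0.457 0.062 0.175] F [ 3.563  0.805 -4.643] w 0.013359685389503726 th 0.24584782412094122 rad 0.24545370932127364 lat -0.00011285114906227018 yaw -0.21355393691050972 tilt [ 0.045 -0.006 -0.999]
[ 0.14 -0.01 -0.39]
[ 0.15 -0.   -0.39]
[ 0.17 -0.   -0.38]
[ 0.19 -0.   -0.37]
[ 0.2  -0.   -0.36]
[ 0.22 -0.   -0.35]
[ 0.24 -0.   -0.34]
```

Cover is following (downward force 4.6 N, radius 0.245).

Call:
{"fn": "carry_out", "kwargs": {
  "rows": [
    [1, 0.14, 0, -0.39, 0],
    [1, 0.15, 0, -0.39, 0],
    [1, 0.17, 0, -0.38, 0],
    [1, 0.19, 0, -0.37, 0],
    [1, 0.2, 0, -0.36, 0],
    [1, 0.22, 0, -0.35, 0]
  ]
}}

```text
time: 19.9
ee_pos: [0.4883, 0.0547, 0.251]
eef_rot: [0.994, -0.107, 0.026, -0.0]
ft_force: [10.3, 0.2, -9.7]
width: 0.0132
```

```bash
python3 arc.py 1.0 9
```

```text
19.9 [0.488 0.055 0.251] F [10.341  0.241 -9.682] w 0.013212110543467758 th 0.5822722964132536 rad 0.24714121045877613 lat -0.00045355788289211174 yaw -0.21460513748681742 tilt [ 0.052 -0.005 -0.999]
[ 0.29 -0.02 -0.26]
[ 0.25 -0.   -0.29]
[ 0.26 -0.   -0.28]
[ 0.27 -0.   -0.27]
[ 0.28 -0.   -0.25]
[ 0.29 -0.   -0.24]
[ 0.31 -0.   -0.22]
[ 0.32 -0.   -0.21]
[ 0.32 -0.   -0.2 ]
```

Call:
{"fn": "carry_out", "kwargs": {
  "rows": [
    [1, 0.29, 0, -0.26, 0],
    [1, 0.26, 0, -0.28, 0],
    [1, 0.27, 0, -0.27, 0],
    [1, 0.28, 0, -0.26, 0],
    [1, 0.29, 0, -0.25, 0],
    [1, 0.3, 0, -0.23, 0]
  ]
}}

```text
time: 20.4
ee_pos: [0.5335, 0.0448, 0.3061]
eef_rot: [0.994, -0.106, 0.023, -0.001]
ft_force: [2.1, 0.7, -4.7]
width: 0.013
```

```bash
python3 arc.py 1.01 4
```

```text
20.4 [0.534 0.045 0.306] F [ 2.078  0.714 -4.699] w 0.013048933560249134 th 0.8732618918827613 rad 0.24927125344486856 lat -0.000516453000146347 yaw -0.21337435184710662 tilt [ 0.045 -0.002 -0.999]
[ 0.31 -0.02 -0.05]
[ 0.23 -0.   -0.16]
[ 0.24 -0.   -0.15]
[ 0.24 -0.   -0.14]
```

Call:
{"fn": "carry_out", "kwargs": {
  "rows": [
    [1, 0.27, 0, -0.12, 0],
    [1, 0.25, 0, -0.16, 0],
    [1, 0.26, 0, -0.15, 0],
    [1, 0.24, 0, -0.14, 0],
    [1, 0.1, 0, -0.05, 0],
    [1, 0, 0, 0, 0],
    [1, 0, 0, 0, 0]
  ]
}}

```text
time: 20.98
ee_pos: [0.5662, 0.0375, 0.3311]
eef_rot: [0.994, -0.107, 0.022, -0.002]
ft_force: [3.3, 0.3, -5.4]
width: 0.013
```

```bash
python3 arc.py .78 7
python3 - <<'E'
from h import *
w=camera("scene");cv2.imwrite("pics/s9.png",cv2.resize(w[60:300,180:420],(600,600)))
E
```

```text
20.9833 [0.566 0.037 0.331] F [ 3.305  0.328 -5.375] w 0.013038370898173968 th 1.0406057646764841 rad 0.2503829422959447 lat -0.0006630698035419377 yaw -0.21376803334665834 tilt [ 0.044 -0.001 -0.999]
[-0.18 -0.02  0.31]
[-0.26  0.    0.16]
[-0.25  0.    0.17]
[-0.25  0.    0.18]
[-0.24  0.    0.19]
[-0.23  0.    0.19]
[-0.23  0.    0.2 ]
```

View pics/s9.png

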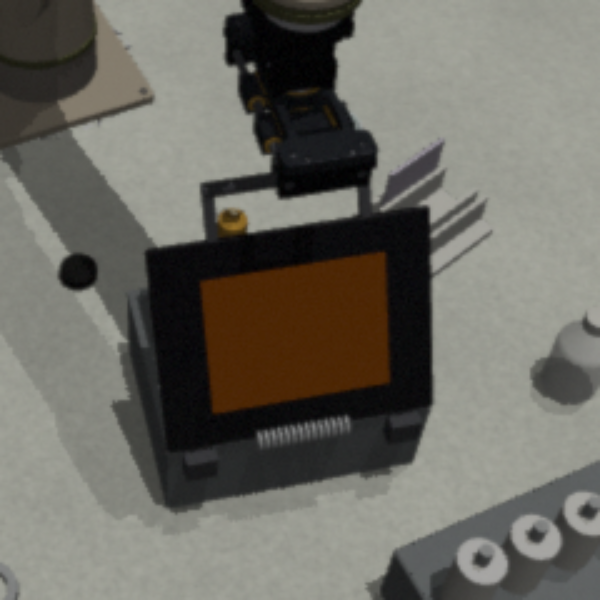

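Call:
{"fn": "carry_out", "kwargs": {
  "rows": [
    [1, -0.15, 0, 0.15, 0],
    [1, -0.22, 0, 0.18, 0],
    [1, -0.22, 0, 0.18, 0],
    [1, -0.2, 0, 0.18, 0],
    [1, -0.2, 0, 0.17, 0],
    [1, -0.1, 0, 0.1, 0],
    [1, 0, 0, 0, 0]
  ],
  "force": 25
}}

```text
time: 21.62
ee_pos: [0.5317, 0.0452, 0.3046]
eef_rot: [0.994, -0.106, 0.024, -0.004]
ft_force: [3.0, -0.3, -2.1]
width: 0.0134
```

```bash
python3 arc.py .775 3
```

```text
21.6167 [0.532 0.045 0.305] F [ 2.99 -0.31 -2.13] w 0.013447799869729066 th 0.8634294164116652 rad 0.2492818767251377 lat -0.0005011224735527708 yaw -0.2129539955587087 tilt [ 0.049  0.002 -0.999]
[-0.1  -0.01  0.26]
[-0.18  0.    0.16]
[-0.18  0.    0.16]
```

Call:
{"fn": "carry_out", "kwargs": {
  "rows": [
    [1, -0.15, 0, 0.16, 0],
    [1, -0.18, 0, 0.17, 0],
    [1, -0.15, 0, 0.15, 0],
    [1, -0.05, 0, 0.05, 0],
    [1, 0, 0, 0, 0]
  ]
}}

```text
time: 22.03
ee_pos: [0.5151, 0.0489, 0.2874]
eef_rot: [0.994, -0.106, 0.024, -0.004]
ft_force: [-0.8, 0.8, 1.7]
width: 0.0133
```

```bash
python3 arc.py .775 1
```

```text
22.0333 [0.515 0.049 0.287] F [-0.753  0.802  1.722] w 0.013329660716031779 th 0.7664220751006784 rad 0.2483874490395749 lat -0.00044223318457951844 yaw -0.21277041111968403 tilt [ 0.048  0.003 -0.999]
[ 0.13 -0.01  0.03]
```

Call:
{"fn": "carry_out", "kwargs": {
  "rows": [
    [1, 0, 0, 0, 0],
    [1, 0, 0, 0, 0],
    [1, 0, 0, 0, 0],
    [1, 0, 0, 0, 0],
    [1, 0, 0, 0, 0],
    [1, 0, 0, 0, 0]
  ]
}}

```text
time: 22.53
ee_pos: [0.5154, 0.0488, 0.2877]
eef_rot: [0.994, -0.106, 0.023, -0.004]
ft_force: [-3.0, 0.3, 2.5]
width: 0.0133
```

```bash
python3 arc.py .775 1
python3 - <<'E'
from h import *
s=camera("scene");camera("top")
H=np.array([.690,.0090,.111]);xh=np.array([np.cos(.215),-np.sin(.215),0])
for t in(.67,.77,.87):print(t,np.round(proj("scene",H-.245*np.cos(t)*xh+[0,0,.245*np.sin(t)]),1))
print([(np.round(r["xy"],1),r["conf"]) for r in pinpoint("cover_bar","scene")[:2]])
for r in pinpoint("long_panel","scene")[:1]:print("panel",atz("scene",r["xy"],0),r["conf"])
for m in silhouettes("long_panel","scene")[:1]:
  c=max(cv2.findContours(m["mask"].astype(np.uint8),0,2)[0],key=cv2.contourArea);print(cv2.approxPolyDP(c,4,True)[:,0].tolist())
print(read_state()["joint_vel"].round(3),read_state()["ee_pos"])
E
```

```text
22.5333 [0.515 0.049 0.288] F [-3.007  0.252  2.496] w 0.013261690247920972 th 0.7681264436458872 rad 0.24838867806270395 lat -0.00044605802467509697 yaw -0.212967269399823 tilt [ 0.047  0.002 -0.999]
[ 0.12 -0.01  0.04]
0.67 [284.3 128.4]
0.77 [286.7 127.8]
0.87 [289.3 128.3]
[(array([285.2, 126.5]), 0.67)]
panel [ 0.50508996 -0.33879968  0.        ] 0.73
[[149, 196], [111, 203], [124, 249], [159, 243]]
[ 0.    -0.    -0.001  0.001  0.001 -0.003  0.001] [0.5154043  0.04879837 0.28765384]
```

```bash
python3 -c "
from h import *
for th in(.2,.32,.45):
  n=np.array([.98,-.199,0]);f=np.array([.507,-.341,0]);print(th,proj('scene',f-n*.15*np.sin(th)+[0,0,.15*np.cos(th)]))
print(close_job())"
```

```text
0.2 [np.float64(131.10521763884515), np.float64(204.09312791240671)]
0.32 [np.float64(130.84560020688284), np.float64(199.38615354193465)]
0.45 [np.float64(130.77390500430818), np.float64(195.2255808333126)]
the job is handed in; nothing more can be done
None
```

I finished both parts and handed the job in at about 22.6 s of the 72 s. Handing in gives no verdict, so the figures below are my own last measurements.

- **Panel:** I took the tall panel out of the far slot and stood it about 31–34 mm in front of the angle plate's flat face. I set it down once at about 40 mm and moved it closer, because that lean was steeper than I wanted. I then tipped it onto the plate between the loosely open fingers and let go. In the scene picture its top edge matches a tilt of about 0.32 rad (18°). It sat square on the plate near the middle of the face. The panel's outline was unchanged from release to the last check.
- **Cover:** I gripped the bar, raised the cover to about 1.03 rad, brought it back and held it still. From the arm's position it stands at about 0.77 rad (roughly 0.75–0.78), about 7° below the balance point. The jaws read 13.3 mm on the 14 mm bar at 25 N, and the arm was at rest.
- **Bystanders:** I checked six of them with the top camera after placing the panel. Five were where they had been, the dish about 14 mm off by a different measuring method, and the block was not found. I saw the block standing upright in a picture but did not measure it again. I did not check the short panel or the screwdriver by measurement.
- **Disagreements:** On the arc the tool ran 3–5 mm outside the nominal 245 mm radius, up and down alike. This leaves about 0.015 rad of doubt in the angle. The camera's own location of the bar was about 1–2 px off the predicted point. It is consistent with the angle but too coarse to settle it.

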